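# Sweep the loose limb fittings into the catch fence

### The arm

A 6-joint arm with a two-finger parallel gripper is mounted at the origin on the work surface. World frame = base frame: x ahead of the robot, y to its left, z up, the work surface at z = 0. Lengths are in m, angles in rad, forces in N, time in s.
With the tool pointing down it reaches from about 0.25 to 0.725 m from the base axis. Payload 4 kg.
Tool frame: the origin (TCP) lies on the centre line of the jaws, within the pads' length; the fingertips stand 11 mm ahead of it and the grasp point (between the pads) lies 8 mm behind it (bot.nose_length is the distance from the TCP to the fingertips, in m); z points along the fingers, y is the direction in which the jaws open and shut (so a half turn about z gives the same grasp; the last joint's range is limited). The gripper opens to 85 mm and grips with 20 to 120 N. Pads are 22 mm wide; open, the fingers measure 114 mm over their backs; the gripper's body (76 mm by 85 mm) begins 54 mm behind the grasp point. The pads swing forward as they close: fully open they stand 13 mm farther back than shut.
Start: joints at [1.332, 0.241, 0.005, 1.335, 0, 1.571], TCP at [0.118, 0.486, 0.242] pointing down, gripper open.
Joint ranges: [-2.72, 2.72], [-1.05, 1.87], [-1.09, 1.28], [-1.99, 2.15], [-1.42, 1.44], [-3.14, 3.14]. Speed limits (rad/s): [2.79, 2.79, 3.14, 3.14, 3.14, 3.14].

### API

Orientations are given as a unit quaternion [x, y, z, w].
In Python, from workcell import bot gives the robot as it stands.
- The arm moves only by the tool play_rows, never from a script. Its argument "plan" is one flat list of numbers, 6 for each row, row after row: the shift along the tool's x, y, z in mm, then the turn, a rotation vector about the tool's x, y, z in rad. A call has 1 to 20 rows; each row shifts and turns the commanded pose from where the row before left it, along the tool's axes as they then stand; what a row does not reach is not made up. A row lasts 1/8 s, in which the tool goes at most 62.5 mm and 10.7 degrees, less where a joint would pass 70% of its speed; a pose out of reach is approached as far as the arm can. A call with a gripper value outside its range is refused whole. "hand" is the opening in per cent of the stroke, from 0 (shut) to 100 (fully open), set as the call begins (left out, the last holds). The fingers move at their own pace and stop on an object; the grip force is fixed at half the most. Time passes only in rows, so rows that do not move let the fingers close. It gives the time, the measured TCP pose, the force and the opening at its end, in the units of the state.
- bot.get_obs(): the state, without advancing time (a new reading comes with each control period).
- bot.camera(name): name is "scene" or "top" or "wrist"; returns a dict with "frame" (480x640x3 uint8, blue, green, red), "range_z" (480x640 float32, m along the optical axis (not along the pixel's ray), 0 where there is no reading), "K" (3x3 intrinsics, pixels), "cam_to_world" (4x4, takes a point from camera to world coordinates). Camera axes: x right, y down, z forward; pixel columns grow to the right and rows downward; lengths in m; the calibration is good to about 2 mm. A picture is of the moment at which its call begins.
- bot.job_done(): hands the job in, once; it reports no verdict.
Trained networks look in the newest picture that a camera, given by its name, has taken for a name from the list of things; names that differ only in an ending like _2 or _b are one class to them, and where a whole thing is asked for, a point or a joint stands for the part that bears it (a point fixed in the world has none). Each returns a list of dicts, best first, with "p" (0 to 1); they miss things now and then, are a little off and sometimes report something else, mostly with a low value. They report only what shows in the picture. A call takes as long as a camera call.
- bot.outline_of(query, camera): "mask" (480x640 bool, what is visible of it) and "point" ([row, column] in pixels, amid what is visible of it).
The state is a dict: "clock": time; "joint_pos": joint angles; "joint_vel": joint speeds; "tau": joint torques, N m; "eef_pos": TCP position; "tool_rot": TCP orientation; "ft_force": force on the tool from outside, world axes, zero at the start; "ft_torque": the same for the moment, N m; "grip_width": finger opening in m.
Only numpy, scipy, OpenCV 4.12 (cv2) and the standard library are available. Lean on these libraries where they do the work, as an engineer would, in place of code of your own. Each camera call takes 0.05 s, during which the arm holds its last target.

### The job

Clear the bench: with the fingertips, gently sweep the three loose steel fittings (the square adapter, the tube collar and the hub disc) across the bench top, through the open side of the three-walled catch fence, until all three lie flat and wholly inside it. Keep them down on the bench: do not pick up, squeeze or fling them. Leave the jar, bottle, hammer and bowl where they are.

Things in the scene. Friction and masses are not known exactly. Their poses are not given: they have to be found in the camera images.
- fence: Three-walled aluminium catch fence fixed to the bench top (z = 0), no floor of its own: the bench is its floor. Origin on the bench at the centre of the pocket. Pocket inside: 240 mm along its x (-120 to +120 mm) and 140 mm along its y (-70 to +70 mm). Walls 10 mm thick, 28 mm high, at x = -120, x = +120 and y = +70 mm; the whole side at y = -70 mm is open, and this mouth faces the loose fittings, roughly towards world -y. z up.
- square_adapter: Steel square adapter, loose: plate 44 x 44 mm, 12 mm thick, with a small cone boss on top (22 mm high over all). 56 to 112 g. Origin at the centre of its underside, z up.
- tube_collar: Steel ring collar, loose: 48 mm outer diameter, 32 mm hole, 18 mm high, lying flat. 35 to 70 g. Origin at the centre of its underside, z up.
- hub_disc: Steel disc with a hub, loose: disc 48 mm diameter and 12 mm thick, hub 22 mm diameter up to 24 mm over all. 56 to 112 g. Origin at the centre of its underside, z up.
- jar: Bystander: low amber glass jar with a steel lid, 48 mm diameter, 50 mm high, standing among the fittings. Origin at the centre of its underside.
- bottle: Bystander: white plastic bottle with a black cap, 66 mm diameter, 160 mm high, standing beyond the fittings. Origin at the centre of its underside.
- hammer: Bystander: hammer lying on the bench beyond the fittings, lengthwise along world y. Origin at its underside; its x axis runs along the handle to the head.
- bowl: Bystander: black rubber mixing bowl, 110 mm rim diameter, 60 mm high, standing on the side of the fence away from the fittings. Origin at the centre of its underside.

How it is judged:
By the outcome, as a careful person would: the job done as asked, in the order asked, and still so for the second after the job is handed in, with the robot touching nothing.
It also fails if it takes over 72 s, if anything falls off the work surface, if the arm or the gripper's body presses on something with over 40 N, if the wrist force passes 120 N, or if a joint passes its speed limit or range.

## Working session

There is one attempt and no reset: what is moved stays moved. The work goes in short steps, Python scripts to look and compute and a tool call to move; the robot and the scene stay as the last step left them, time stands still between calls to the robot, and variables do not carry over. Pictures are saved under pics/ and viewed, and the job is handed in when it is done.

Besides the shell and the picture viewer there is one more tool, called after "Call:" as a command line: name --argument value ..., lists and objects as JSON in quotes. play_rows: Moves the arm, as the interface text tells. Its arguments: {"type":"object","properties":{"plan":{"type":"array","items":{"type":"number"}},"hand":{"type":"number"}},"required":["plan"]}

```bash
mkdir -p pics; ls; cat > h.py <<'E'
import numpy as np, cv2
from workcell import bot
def pts(c,mask):
    r,cc=np.nonzero(mask&(c["range_z"]>0)); z=c["range_z"][r,cc]; K=c["K"]
    P=np.stack([(cc-K[0,2])*z/K[0,0],(r-K[1,2])*z/K[1,1],z,np.ones_like(z)])
    return (c["cam_to_world"]@P)[:3].T
E
python3 - <<'E'
from h import *
o=bot.get_obs(); print(o["clock"],o["eef_pos"],o["tool_rot"],o["grip_width"],bot.nose_length)
for n in ["top","scene"]:
    c=bot.camera(n); cv2.imwrite(f"pics/{n}0.png",c["frame"]); print(n,c["cam_to_world"].round(3).tolist())
    for q in ["fence","square_adapter","tube_collar","hub_disc","jar","bottle","hammer","bowl"]:
        for d in bot.outline_of(q,n)[:2]:
            p=pts(c,d["mask"]); 
            if len(p)==0: continue
            print(q,round(d["p"],2),d["point"],len(p),"med",np.median(p,0).round(3),"min",np.percentile(p,1,axis=0).round(3),"max",np.percentile(p,99,axis=0).round(3))
E
```

```text
pics
0.0 [0.11811385 0.48522363 0.24141621] [ 1.19109590e-01  9.92880558e-01 -1.04122075e-03 -1.38885924e-04] 0.08548763697770692 0.011
top [[-0.004, -0.988, 0.154, 0.374], [-1.0, 0.005, 0.008, 0.07], [-0.008, -0.154, -0.988, 1.41], [0.0, 0.0, 0.0, 1.0]]
fence 0.72 [246.8, 238.5] 1339 med [0.572 0.282 0.026] min [ 0.424  0.148 -0.004] max [0.7   0.313 0.034]
square_adapter 0.83 [218.4, 379.5] 343 med [ 0.631 -0.058  0.013] min [ 0.61  -0.083 -0.001] max [ 0.654 -0.036  0.023]
tube_collar 0.55 [282.8, 419.0] 243 med [ 0.469 -0.135  0.016] min [ 0.445 -0.161 -0.004] max [ 0.494 -0.112  0.023]
hub_disc 0.58 [254.2, 380.7] 252 med [ 0.547 -0.055  0.012] min [ 0.526 -0.078  0.005] max [ 0.572 -0.034  0.02 ]
jar 0.65 [251.9, 491.9] 392 med [ 0.549 -0.323  0.048] min [ 0.528 -0.352  0.001] max [ 0.577 -0.305  0.056]
jar 0.51 [292.2, 154.5] 1698 med [0.463 0.489 0.025] min [ 0.41   0.427 -0.001] max [0.511 0.527 0.063]
bottle 0.77 [171.0, 494.5] 1046 med [ 0.737 -0.312  0.104] min [ 0.715 -0.373 -0.001] max [ 0.795 -0.291  0.164]
hammer 0.88 [147.2, 351.7] 1315 med [0.816 0.01  0.024] min [ 
[... 790 characters left out ...]
 -0.16   0.   ] max [ 0.491 -0.116  0.019]
tube_collar 0.16 [144.5, 393.3] 912 med [0.454 0.487 0.041] min [0.41  0.423 0.011] max [0.512 0.529 0.06 ]
hub_disc 0.88 [253.8, 267.2] 307 med [ 0.554 -0.061  0.011] min [ 0.522 -0.08  -0.002] max [ 0.572 -0.028  0.023]
jar 0.87 [318.1, 156.7] 709 med [ 0.562 -0.334  0.038] min [ 0.524 -0.353 -0.   ] max [ 0.573 -0.31   0.052]
bottle 0.66 [361.6, 212.0] 2581 med [ 0.765 -0.335  0.094] min [ 0.729 -0.358  0.001] max [ 0.78  -0.297  0.161]
hammer 0.71 [304.3, 373.7] 1687 med [ 0.823 -0.003  0.022] min [ 0.783 -0.155  0.005] max [0.866 0.102 0.028]
bowl 0.63 [141.9, 394.7] 993 med [0.454 0.487 0.041] min [ 0.405  0.424 -0.001] max [0.512 0.536 0.061]
```

View pics/top0.png

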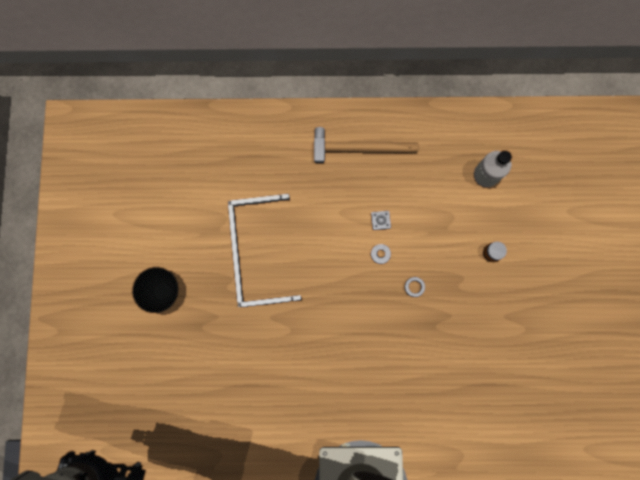

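```bash
python3 - <<'E'
from h import *
c=bot.camera("top"); d=bot.outline_of("fence","top")[0]
p=pts(c,d["mask"]); w=p[p[:,2]>0.02][:,:2]
r=cv2.minAreaRect((w*1000).astype(np.float32)); print(r, cv2.boxPoints(r).round(0).tolist())
d=bot.outline_of("square_adapter","top")[0]; p=pts(c,d["mask"]); w=p[(p[:,2]>0.007)][:,:2]
r=cv2.minAreaRect((w*1000).astype(np.float32)); print(r, cv2.boxPoints(r).round(0).tolist())
E
```

```text
((559.2789306640625, 228.63279724121094), (260.99053955078125, 150.0949249267578), 6.42116117477417) [[421.0, 289.0], [438.0, 139.0], [697.0, 169.0], [681.0, 318.0]]
((632.3175659179688, -58.014068603515625), (44.5526237487793, 43.86125564575195), 5.470086574554443) [[608.0, -38.0], [612.0, -82.0], [657.0, -78.0], [652.0, -34.0]]
```

Call:
play_rows --plan '[0, 0, 0, 0, 0, 0.163, 0, 0, 0, 0, 0, 0.163, 0, 0, 0, 0, 0, 0.163, 0, 0, 0, 0, 0, 0.163, 0, 0, 0, 0, 0, 0.163, 0, 0, 0, 0, 0, 0.163, 0, 0, 0, 0, 0, 0.163, 0, 0, 0, 0, 0, 0.163]' --hand 32

```text
clock: 2.05
eef_pos: [0.1183, 0.4858, 0.2423]
tool_rot: [0.699, 0.715, -0.0, 0.0]
ft_force: [-0.1, 0.1, 0.7]
grip_width: 0.0274
```

```bash
cat >> h.py <<'E'
from scipy.spatial.transform import Rotation as Ro
def goto(x,y,z,ang):
    "tool-frame shift (mm) & turn to reach world mm pose with push heading ang deg"
    o=bot.get_obs(); R=Ro.from_quat(o["tool_rot"]); M=R.as_matrix()
    h=np.degrees(np.arctan2(M[1,0],M[0,0])); p=np.array(o["eef_pos"])*1000
    a=np.radians(ang); T=np.array([[np.cos(a),np.sin(a),0],[np.sin(a),-np.cos(a),0],[0,0,-1]])
    print("t",o["clock"],"tcp",p.round(1),"head",h.round(2),"tilt",M[:,2].round(3),"grip",o["grip_width"],"F",np.round(o["ft_force"],1))
    d=np.array([x,y,z])-p
    print(" shift in present tool axes",(M.T@d).round(1)," in goal axes",(T.T@d).round(1)," rotvec",Ro.from_matrix(M.T@T).as_rotvec().round(3))
E
python3 - <<'E'
from h import *
print(bot.nose_length); goto(633.5,-113,150,91.6)
c=bot.camera("scene"); cv2.imwrite("pics/s1.png",c["frame"])
c=bot.camera("wrist"); cv2.imwrite("pics/w1.png",c["frame"]); z=c["range_z"]
w=pts(c,z>0); o=bot.get_obs(); e=o["eef_pos"]
m=(np.linalg.norm(w[:,:2]-e[:2],axis=1)<.08)&(w[:,2]>.15)
print(m.sum(), e, np.percentile(w[m],[0,1,5,50],axis=0) if m.sum() else 0)
E
```

```text
0.011
t 2.05 tcp [118.3 485.8 242.3] head 91.3 tilt [-0. -0. -1.] grip 0.02738846301203885 F [-0.1  0.1  0.7]
 shift in present tool axes [-610.3  501.6   92.3]  in goal axes [-613.   498.3   92.3]  rotvec [-0.     0.    -0.005]
59817 [0.1182742  0.48581304 0.2423061 ] [[0.05380668 0.47334901 0.2317605 ]
 [0.05852733 0.47658007 0.24338455]
 [0.06550101 0.47946496 0.26414583]
 [0.11751644 0.49824769 0.30663296]]
```

View pics/w1.png

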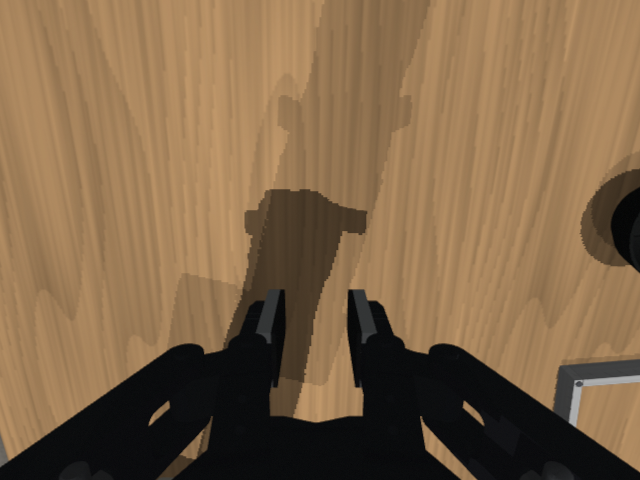

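Call:
play_rows --plan '[-36, 29.5, 0, 0, 0, 0, -36, 29.5, 0, 0, 0, 0, -36, 29.5, 0, 0, 0, 0, -36, 29.5, 0, 0, 0, 0, -36, 29.5, 0, 0, 0, 0, -36, 29.5, 0, 0, 0, 0, -36, 29.5, 0, 0, 0, 0, -36, 29.5, 0, 0, 0, 0, -36, 29.5, 5, 0, 0, 0, -36, 29.5, 5, 0, 0, 0, -36, 29.5, 10, 0, 0, 0, -36, 29.5, 10, 0, 0, 0, -36, 29.5, 15, 0, 0, 0, -36, 29.5, 15, 0, 0, 0, -36, 29.5, 15, 0, 0, 0, -36, 29.5, 15, 0, 0, 0, -36, 29.5, 0, 0, 0, 0]'

```text
clock: 4.28
eef_pos: [0.6366, -0.113, 0.1503]
tool_rot: [0.696, 0.718, -0.001, -0.001]
ft_force: [0.3, 0.3, 0.0]
grip_width: 0.0272
```

```bash
python3 - <<'E'
from h import *
goto(633.5,-113,30,91.6)
c=bot.camera("scene"); cv2.imwrite("pics/s2.png",c["frame"])
E
```

```text
t 4.275 tcp [ 636.6 -113.   150.3] head 91.78 tilt [-0.003  0.001 -1.   ] grip 0.027199156337780098 F [0.3 0.3 0. ]
 shift in present tool axes [ -0.   -2.7 120.3]  in goal axes [  0.   -3.1 120.3]  rotvec [-0.003 -0.001  0.003]
```

Call:
play_rows --plan '[0, -3, 30, 0, 0, 0, 0, 0, 30, 0, 0, 0, 0, 0, 30, 0, 0, 0, 0, 0, 20, 0, 0, 0, 0, 0, 10, 0, 0, 0, 0, 0, 0, 0, 0, 0]'

```text
clock: 5.08
eef_pos: [0.6333, -0.1119, 0.0318]
tool_rot: [0.697, 0.717, -0.0, -0.001]
ft_force: [-0.0, -0.3, -0.1]
grip_width: 0.0274
```

```bash
python3 - <<'E'
from h import *
goto(633.5,-113,16,91.6)
c=bot.camera("scene"); f=c["frame"]
w=pts(c,c["range_z"]>0).reshape(-1,3); e=bot.get_obs()["eef_pos"]
m=(abs(w[:,0]-e[0])<.05)&(abs(w[:,1]-e[1])<.03)&(w[:,2]<.08)
print(np.histogram(w[m][:,2]*1000,bins=range(-6,40,2)))
P=np.linalg.inv(c["cam_to_world"])@np.array([*e,1]); u=c["K"]@P[:3]; u=u[:2]/u[2]; print(u)
r,q=int(u[1]),int(u[0]); cv2.imwrite("pics/s3.png",cv2.resize(f[r-75:r+75,q-100:q+100],(800,600)))
E
```

```text
t 5.075 tcp [ 633.3 -111.9   31.8] head 91.67 tilt [-0.001  0.    -1.   ] grip 0.027413418835231695 F [-0.  -0.3 -0.1]
 shift in present tool axes [-1.1  0.2 15.8]  in goal axes [-1.1  0.2 15.8]  rotvec [-0.001 -0.     0.001]
(array([ 22, 168, 366, 217,  18,   1,   1,   0,   0,   0,   0,   0,   0,
         7,   9,   6,  13,  14,  14,  14,  17,  12]), array([-6, -4, -2,  0,  2,  4,  6,  8, 10, 12, 14, 16, 18, 20, 22, 24, 26,
       28, 30, 32, 34, 36, 38]))
[270.57295826 280.04858733]
```

View pics/s3.png

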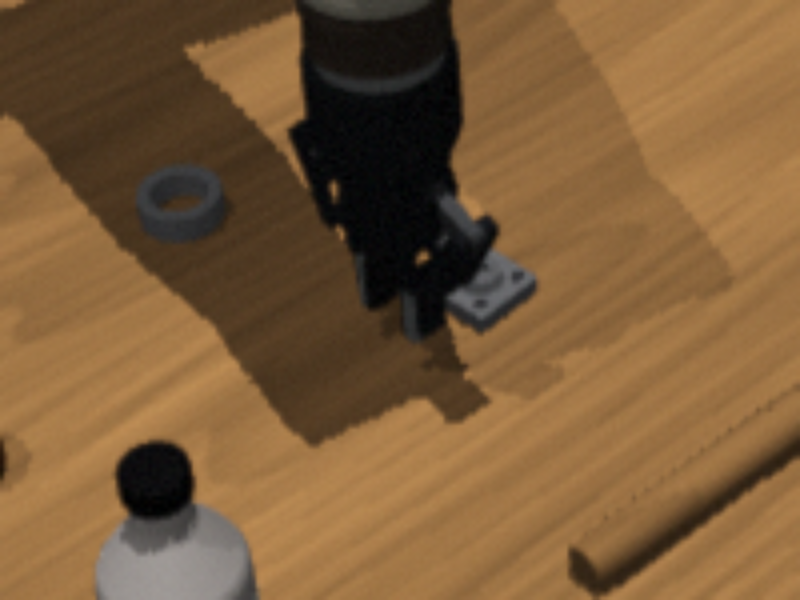

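Call:
play_rows --plan '[0, 0, 10, 0, 0, 0, 0, 0, 5.5, 0, 0, 0, 5, 0, 0, 0, 0, 0, 5, 0, 0, 0, 0, 0, 5, 0, 0, 0, 0, 0, 5, 0, 0, 0, 0, 0, 6, 0, 0, 0, 0, 0, 8, 0, 0, 0, 0, 0, 8, 0, 0, 0, 0, 0, 8, 0, 0, 0, 0, 0, 8, 0, 0, 0, 0, 0, 8, 0, 0, 0, 0, 0, 8, 0, 0, 0, 0, 0, 8, 0, 0, 0, 0, 0, 8, 0, 0, 0, 0, 0, 6, 0, 0, 0, 0, 0]'

```text
clock: 7.12
eef_pos: [0.631, -0.0155, 0.0168]
tool_rot: [0.697, 0.717, -0.0, 0.0]
ft_force: [0.3, -0.4, 1.0]
grip_width: 0.0271
```

```bash
cat >> h.py <<'E'
def look(names,cams=("top","scene")):
    th=np.radians(6.4); ex=np.array([np.cos(th),np.sin(th)]); ey=np.array([-ex[1],ex[0]])
    for n in cams:
        c=bot.camera(n)
        for q in names:
            for d in bot.outline_of(q,n)[:1]:
                p=pts(c,d["mask"]); p=p[p[:,2]>.008]
                if len(p)<20: continue
                (cx,cy),s,a=cv2.minAreaRect((p[:,:2]*1000).astype(np.float32))
                dd=np.array([cx-560,cy-224]); print(n,q,round(d["p"],2),len(p),"ctr",round(cx),round(cy),"size",np.round(s),"ang",round(a,1),"local",(dd@ex).round(),(dd@ey).round(),"zmed",np.median(p[:,2]).round(3))
        cv2.imwrite(f"pics/{n}_{bot.get_obs()['clock']:.1f}.png",c["frame"])
E
python3 - <<'E'
from h import *
goto(624.5,208,16.5,91.6)
look(["square_adapter"])
E
```

```text
t 7.125 tcp [631.  -15.5  16.8] head 91.62 tilt [-0. -0. -1.] grip 0.027134787280319102 F [ 0.3 -0.4  1. ]
 shift in present tool axes [ 2.236e+02 -2.000e-01  3.000e-01]  in goal axes [223.6  -0.3   0.3]  rotvec [-0.  0.  0.]
top square_adapter 0.42 133 ctr 629 28 size [22. 41.] ang 81.4 local 47.0 -202.0 zmed 0.014
scene square_adapter 0.68 75 ctr 655 7 size [23. 67.] ang 29.5 local 70.0 -227.0 zmed 0.011
```

Call:
play_rows --plan '[8, 0, 0, 0, 0, 0, 10, 0, 0, 0, 0, 0, 10, 0, 0, 0, 0, 0, 10, 0, 0, 0, 0, 0, 10, 0, 0, 0, 0, 0, 10, 0, 0, 0, 0, 0, 10, 0, 0, 0, 0, 0, 10, 0, 0, 0, 0, 0, 10, 0, 0, 0, 0, 0, 10, 0, 0, 0, 0, 0, 10, 0, 0, 0, 0, 0, 10, 0, 0, 0, 0, 0, 10, 0, 0, 0, 0, 0, 10, 0, 0, 0, 0, 0, 10, 0, 0, 0, 0, 0]'

```text
clock: 9.2
eef_pos: [0.6269, 0.1326, 0.0168]
tool_rot: [0.697, 0.717, -0.0, 0.0]
ft_force: [0.2, -0.9, -0.5]
grip_width: 0.0274
```

```bash
python3 - <<'E'
from h import *
goto(624.5,208,16.5,91.6)
look(["square_adapter"])
E
```

```text
t 9.2 tcp [626.9 132.6  16.8] head 91.6 tilt [-0. -0. -1.] grip 0.02739756271972744 F [ 0.2 -0.9 -0.5]
 shift in present tool axes [75.5 -0.2  0.3]  in goal axes [75.5 -0.2  0.3]  rotvec [-0.  0.  0.]
top square_adapter 0.6 184 ctr 468 -136 size [45. 47.] ang 42.7 local -132.0 -348.0 zmed 0.017
scene square_adapter 0.41 70 ctr 638 157 size [55. 51.] ang 53.9 local 70.0 -75.0 zmed 0.011
```

```bash
ls pics; python3 -c "
import cv2
a=cv2.imread('pics/scene_9.3.png') if True else 0
b=cv2.imread('pics/top_9.2.png')
print(a is None,b is None)
"; python3 - <<'E'
import cv2,glob
a=cv2.imread(sorted(glob.glob('pics/scene_9*'))[0]);b=cv2.imread(sorted(glob.glob('pics/top_9*'))[0])
x=cv2.resize(a[130:330,200:466],(400,300));y=cv2.resize(b[150:330,200:440],(400,300))
cv2.imwrite('pics/m1.png',cv2.hconcat([x,y]))
E
```

```text
s1.png
s2.png
s3.png
scene0.png
scene_7.3.png
scene_9.4.png
top0.png
top_7.2.png
top_9.3.png
w1.png
True True[ WARN:0@0.029] global loadsave.cpp:275 findDecoder imread_('pics/scene_9.3.png'): can't open/read file: check file path/integrity
[ WARN:0@0.030] global loadsave.cpp:275 findDecoder imread_('pics/top_9.2.png'): can't open/read file: check file path/integrity
```

View pics/m1.png

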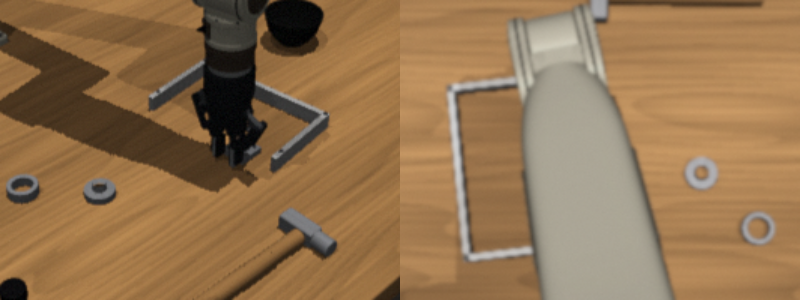

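The scene view (left half) shows the adapter still ahead of the fingers at the fence mouth, around (250,152). In the top view the arm hides it. I'll carry on.

Call:
play_rows --plan '[8, 0, 0, 0, 0, 0, 10, 0, 0, 0, 0, 0, 10, 0, 0, 0, 0, 0, 10, 0, 0, 0, 0, 0, 10, 0, 0, 0, 0, 0, 10, 0, 0, 0, 0, 0, 7, 0, 0, 0, 0, 0, 5, 0, 0, 0, 0, 0, 3, 0, 0, 0, 0, 0, 0, 0, 0, 0, 0, 0, -15, 0, 0, 0, 0, 0, -25, 0, 0, 0, 0, 0, 0, 0, -50, 0, 0, 0, 0, 0, -50, 0, 0, 0, -30, 0, -30, 0, 0, 0, -50, 0, 0, 0, 0, 0, -50, 0, 0, 0, 0, 0, -50, 0, 0, 0, 0, 0]'

```text
clock: 11.65
eef_pos: [0.6303, -0.0187, 0.1471]
tool_rot: [0.698, 0.716, -0.0, 0.0]
ft_force: [0.0, 0.2, -0.3]
grip_width: 0.0273
```

```bash
python3 - <<'E'
from h import *
look(["square_adapter","hub_disc","tube_collar"])
goto(550,-110,150,91.6)
E
```

```text
top square_adapter 0.79 207 ctr 625 234 size [41. 37.] ang 1.0 local 66.0 3.0 zmed 0.014
top hub_disc 0.34 289 ctr 625 238 size [45. 45.] ang 0.9 local 67.0 7.0 zmed 0.013
scene square_adapter 0.75 207 ctr 626 236 size [46. 45.] ang 89.5 local 67.0 4.0 zmed 0.012
scene hub_disc 0.75 223 ctr 550 -59 size [46. 46.] ang 30.3 local -42.0 -280.0 zmed 0.011
scene tube_collar 0.65 205 ctr 468 -138 size [45. 46.] ang 84.2 local -132.0 -350.0 zmed 0.015
t 12.05 tcp [630.8 -14.3 146.8] head 91.67 tilt [-0.  0. -1.] grip 0.027315614468208817 F [-0.8  0.2  0.3]
 shift in present tool axes [-93.3 -83.6  -3.2]  in goal axes [-93.4 -83.5  -3.2]  rotvec [-0.    -0.     0.001]
```

```bash
python3 - <<'E'
from h import *
goto(547.2,-107,16.5,87.9)
E
```

```text
t 12.05 tcp [630.8 -14.3 146.8] head 91.67 tilt [-0.  0. -1.] grip 0.027315614468208817 F [-0.8  0.2  0.3]
 shift in present tool axes [-90.2 -86.3 130.3]  in goal axes [-95.7 -80.2 130.3]  rotvec [-0.    -0.     0.066]
```

Call:
play_rows --plan '[0, 0, 0, 0, 0, 0.066, -32, -27, 0, 0, 0, 0, -32, -27, 0, 0, 0, 0, -32, -26, 20, 0, 0, 0, 0, 0, 40, 0, 0, 0, 0, 0, 30, 0, 0, 0, 0, 0, 20, 0, 0, 0, 0, 0, 15, 0, 0, 0, 0, 0, 5, 0, 0, 0, 0, 0, 0, 0, 0, 0]'

```text
clock: 13.3
eef_pos: [0.5477, -0.1076, 0.017]
tool_rot: [0.72, 0.694, 0.0, 0.0]
ft_force: [-0.4, -0.7, -0.0]
grip_width: 0.0276
```

```bash
python3 - <<'E'
from h import *
goto(547.2,-107,16.5,87.9)
goto(559,218,16.5,87.9)
E
```

```text
t 13.3 tcp [ 547.7 -107.6   17. ] head 87.86 tilt [ 0. -0. -1.] grip 0.027633065632644775 F [-0.4 -0.7 -0. ]
 shift in present tool axes [ 0.6 -0.5  0.5]  in goal axes [ 0.6 -0.5  0.5]  rotvec [ 0.     0.    -0.001]
t 13.3 tcp [ 547.7 -107.6   17. ] head 87.86 tilt [ 0. -0. -1.] grip 0.027633065632644775 F [-0.4 -0.7 -0. ]
 shift in present tool axes [325.8  -0.9   0.5]  in goal axes [325.8  -0.6   0.5]  rotvec [ 0.     0.    -0.001]
```

Call:
play_rows --plan '[5, -0.5, 0.5, 0, 0, 0, 5, 0, 0, 0, 0, 0, 5, 0, 0, 0, 0, 0, 5, 0, 0, 0, 0, 0, 5, 0, 0, 0, 0, 0, 8, 0, 0, 0, 0, 0, 8, 0, 0, 0, 0, 0, 10, 0, 0, 0, 0, 0, 10, 0, 0, 0, 0, 0, 10, 0, 0, 0, 0, 0, 10, 0, 0, 0, 0, 0, 10, 0, 0, 0, 0, 0, 10, 0, 0, 0, 0, 0, 10, 0, 0, 0, 0, 0, 10, 0, 0, 0, 0, 0, 10, 0, 0, 0, 0, 0, 10, 0, 0, 0, 0, 0, 10, 0, 0, 0, 0, 0]'

```text
clock: 15.55
eef_pos: [0.5526, 0.0436, 0.0163]
tool_rot: [0.72, 0.694, -0.0, -0.0]
ft_force: [-0.2, -0.8, 0.5]
grip_width: 0.0272
```

```bash
python3 - <<'E'
from h import *
goto(559,218,16.5,87.9)
look(["hub_disc"],("scene",))
E
```

```text
t 15.55 tcp [552.6  43.6  16.3] head 87.82 tilt [-0. -0. -1.] grip 0.02724151579742859 F [-0.2 -0.8  0.5]
 shift in present tool axes [174.5  -0.3  -0.2]  in goal axes [174.5  -0.   -0.2]  rotvec [-0.     0.    -0.001]
```

```bash
python3 - <<'E'
import cv2,glob
a=cv2.imread(sorted(glob.glob('pics/scene_15*'))[0])
cv2.imwrite('pics/m2.png',cv2.resize(a[130:330,200:466],(640,480)))
E
```

```text
(no output)
```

View pics/m2.png

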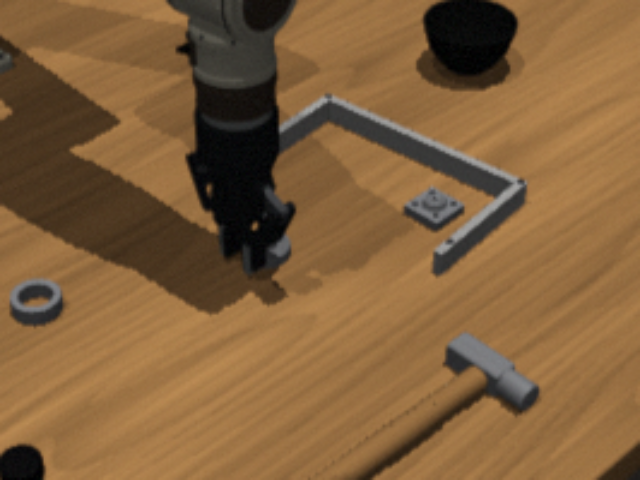

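The adapter lies flat inside the fence at about (433,207). The disc is being carried just ahead of the fingers, at about (280,250). I'll carry on for another 174 mm.

Call:
play_rows --plan '[8, 0, 0, 0, 0, 0, 10, 0, 0, 0, 0, 0, 10, 0, 0, 0, 0, 0, 10, 0, 0, 0, 0, 0, 10, 0, 0, 0, 0, 0, 10, 0, 0, 0, 0, 0, 10, 0, 0, 0, 0, 0, 10, 0, 0, 0, 0, 0, 10, 0, 0, 0, 0, 0, 10, 0, 0, 0, 0, 0, 10, 0, 0, 0, 0, 0, 10, 0, 0, 0, 0, 0, 10, 0, 0, 0, 0, 0, 10, 0, 0, 0, 0, 0, 10, 0, 0, 0, 0, 0, 10, 0, 0, 0, 0, 0, 7, 0, 0, 0, 0, 0, 5, 0, 0, 0, 0, 0, 3, 0, 0, 0, 0, 0, 0, 0, 0, 0, 0, 0]'

```text
clock: 18.15
eef_pos: [0.5592, 0.216, 0.0163]
tool_rot: [0.72, 0.694, 0.0, -0.0]
ft_force: [0.2, -0.2, 0.9]
grip_width: 0.0275
```

Call:
play_rows --plan '[-15, 0, 0, 0, 0, 0, -25, 0, 0, 0, 0, 0, -10, 0, -50, 0, 0, 0, 0, 0, -50, 0, 0, 0, -30, 0, -30, 0, 0, 0, -50, 0, 0, 0, 0, 0, -50, 0, 0, 0, 0, 0, -50, 0, 0, 0, 0, 0, -50, 0, 0, 0, 0, 0, -30, 0, 0, 0, 0, 0]'

```text
clock: 19.4
eef_pos: [0.5464, -0.0973, 0.1464]
tool_rot: [0.722, 0.692, -0.0, 0.0]
ft_force: [0.4, 0.7, 0.3]
grip_width: 0.0277
```

```bash
python3 - <<'E'
from h import *
look(["square_adapter","hub_disc","tube_collar"])
goto(468,-187,146,90)
E
```

```text
top square_adapter 0.59 287 ctr 626 237 size [44. 43.] ang 2.7 local 67.0 5.0 zmed 0.013
top hub_disc 0.81 236 ctr 561 245 size [45. 47.] ang 0.1 local 3.0 21.0 zmed 0.012
top tube_collar 0.3 980 ctr 745 -320 size [65. 59.] ang 46.3 local 123.0 -561.0 zmed 0.106
scene square_adapter 0.7 218 ctr 626 236 size [48. 45.] ang 86.6 local 67.0 4.0 zmed 0.012
scene hub_disc 0.78 160 ctr 562 241 size [47. 44.] ang 21.1 local 4.0 16.0 zmed 0.012
t 19.8 tcp [547.3 -93.  146.3] head 87.91 tilt [-0.  0. -1.] grip 0.027302587767449683 F [-0.8 -0.   0.5]
 shift in present tool axes [-96.8 -75.9   0.3]  in goal axes [-94.  -79.3   0.3]  rotvec [-0.    -0.    -0.037]
```

```bash
python3 - <<'E'
from h import *
goto(458.6,-186,16.5,78)
E
```

```text
t 19.8 tcp [547.3 -93.  146.3] head 87.91 tilt [-0.  0. -1.] grip 0.027302587767449683 F [-0.8 -0.   0.5]
 shift in present tool axes [-96.2 -85.3 129.8]  in goal axes [-109.4  -67.5  129.8]  rotvec [-0.    -0.     0.173]
```

Call:
play_rows --plan '[0, 0, 0, 0, 0, 0.086, 0, 0, 0, 0, 0, 0.087, -36, -22.5, 0, 0, 0, 0, -36, -22.5, 0, 0, 0, 0, -37.5, -22.5, 0, 0, 0, 0, 0, 0, 40, 0, 0, 0, 0, 0, 40, 0, 0, 0, 0, 0, 30, 0, 0, 0, 0, 0, 15, 0, 0, 0, 0, 0, 5, 0, 0, 0, 0, 0, 0, 0, 0, 0]'

```text
clock: 21.18
eef_pos: [0.4592, -0.1868, 0.0169]
tool_rot: [0.777, 0.629, 0.0, 0.0]
ft_force: [0.6, -0.7, -0.0]
grip_width: 0.0274
```

```bash
python3 - <<'E'
from h import *
goto(458.6,-186,16.5,78)
look(["tube_collar"],("top",))
E
```

```text
t 21.175 tcp [ 459.2 -186.8   16.9] head 77.95 tilt [ 0.001 -0.    -1.   ] grip 0.027378416858868968 F [ 0.6 -0.7 -0. ]
 shift in present tool axes [ 0.7 -0.8  0.4]  in goal axes [ 0.7 -0.8  0.4]  rotvec [ 0.001  0.    -0.001]
top tube_collar 0.57 187 ctr 467 -136 size [46. 46.] ang 45.4 local -132.0 -347.0 zmed 0.018
```

Call:
play_rows --plan '[5, -1.5, 0, 0, 0, 0, 5, 0, 0, 0, 0, 0, 5, 0, 0, 0, 0, 0, 5, 0, 0, 0, 0, 0, 5, 0, 0, 0, 0, 0, 8, 0, 0, 0, 0, 0, 8, 0, 0, 0, 0, 0, 10, 0, 0, 0, 0, 0, 10, 0, 0, 0, 0, 0, 10, 0, 0, 0, 0, 0, 10, 0, 0, 0, 0, 0, 10, 0, 0, 0, 0, 0, 10, 0, 0, 0, 0, 0, 10, 0, 0, 0, 0, 0, 10, 0, 0, 0, 0, 0, 10, 0, 0, 0, 0, 0]'

```text
clock: 23.28
eef_pos: [0.4846, -0.0578, 0.0163]
tool_rot: [0.778, 0.629, -0.0, 0.0]
ft_force: [-0.0, 1.2, -0.6]
grip_width: 0.0273
```

```bash
python3 - <<'E'
from h import *
goto(494.6,190,16.5,95)
look(["tube_collar"],("scene",))
import glob
a=cv2.imread(sorted(glob.glob('pics/scene_23*'))[0])
cv2.imwrite('pics/m3.png',cv2.resize(a[130:330,150:416],(640,480)))
E
```

```text
t 23.275 tcp [484.6 -57.8  16.3] head 77.91 tilt [-0. -0. -1.] grip 0.027272574421661016 F [-0.   1.2 -0.6]
 shift in present tool axes [ 2.444e+02 -4.210e+01 -2.000e-01]  in goal axes [ 2.46e+02  3.16e+01 -2.00e-01]  rotvec [-0.     0.    -0.298]
scene tube_collar 0.45 120 ctr 508 -36 size [26. 74.] ang 33.9 local -81.0 -252.0 zmed 0.016
```

View pics/m3.png

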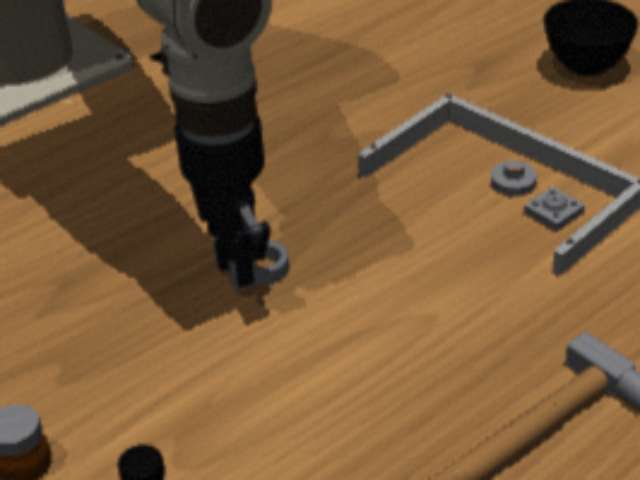

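Call:
play_rows --plan '[8, 0, 0, 0, 0, 0, 10, 0, 0, 0, 0, 0, 10, 0, 0, 0, 0, 0, 10, 0, 0, 0, 0, 0, 10, 0, 0, 0, 0, 0, 10, 0, 0, 0, 0, -0.021, 10, 0, 0, 0, 0, -0.021, 10, 0, 0, 0, 0, -0.021, 10, 0, 0, 0, 0, -0.021, 10, 0, 0, 0, 0, -0.021, 10, 0, 0, 0, 0, -0.021, 10, 0, 0, 0, 0, -0.021, 10, 0, 0, 0, 0, -0.021, 10, 0, 0, 0, 0, -0.021, 10, 0, 0, 0, 0, -0.021]'

```text
clock: 25.25
eef_pos: [0.5061, 0.0883, 0.0163]
tool_rot: [0.707, 0.707, -0.0, -0.0]
ft_force: [0.0, 0.2, -1.7]
grip_width: 0.0272
```

```bash
python3 - <<'E'
from h import *
goto(496,190,16.5,95)
look(["tube_collar"],("scene",))
import glob
a=cv2.imread(sorted(glob.glob('pics/scene_25*'))[0])
cv2.imwrite('pics/m4.png',cv2.resize(a[130:330,200:466],(640,480)))
E
```

```text
t 25.25 tcp [506.1  88.3  16.3] head 90.02 tilt [-0.  0. -1.] grip 0.027197656092496626 F [ 0.   0.2 -1.7]
 shift in present tool axes [101.7 -10.1  -0.2]  in goal axes [102.2  -1.2  -0.2]  rotvec [-0.    -0.    -0.087]
scene tube_collar 0.41 53 ctr 524 120 size [13. 34.] ang 17.8 local -47.0 -99.0 zmed 0.015
```

View pics/m4.png

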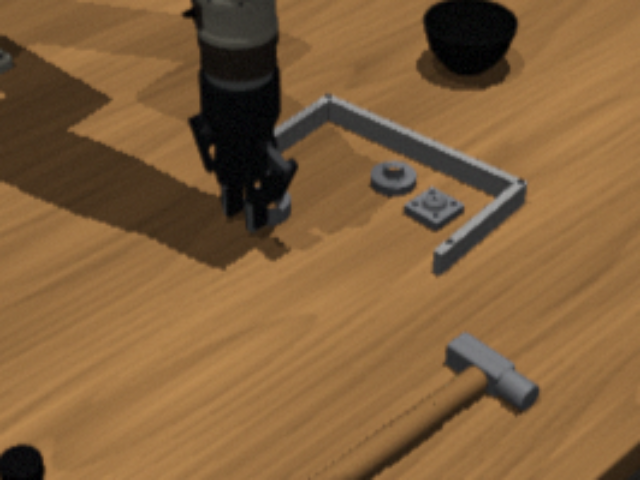

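The collar is still in front of the fingers, at about (280,210), near the left wall's end. I'll turn a little more and go about 100 mm.

Call:
play_rows --plan '[8, 0, 0, 0, 0, -0.021, 10, 0, 0, 0, 0, -0.021, 10, 0, 0, 0, 0, -0.021, 10, 0, 0, 0, 0, -0.021, 10, 0, 0, 0, 0, -0.021, 10, 0, 0, 0, 0, 0, 10, 0, 0, 0, 0, 0, 10, 0, 0, 0, 0, 0, 10, 0, 0, 0, 0, 0, 7, 0, 0, 0, 0, 0, 5, 0, 0, 0, 0, 0, 2, 0, 0, 0, 0, 0, 0, 0, 0, 0, 0, 0, -15, 0, 0, 0, 0, 0, -25, 0, 0, 0, 0, 0, -10, 0, -50, 0, 0, 0, 0, 0, -50, 0, 0, 0]'

```text
clock: 27.48
eef_pos: [0.503, 0.1372, 0.1167]
tool_rot: [0.67, 0.742, -0.001, -0.0]
ft_force: [0.7, 0.6, 0.2]
grip_width: 0.0278
```

Call:
play_rows --plan '[-30, 0, -30, 0, 0, 0, -50, 0, 0, 0, 0, 0, -50, 0, 0, 0, 0, 0, -50, 0, 0, 0, 0, 0, -50, 0, 0, 0, 0, 0, -30, 0, 0, 0, 0, 0, 0, 0, 0, 0, 0, 0, 0, 0, 0, 0, 0, 0]'

```text
clock: 28.48
eef_pos: [0.53, -0.1193, 0.1461]
tool_rot: [0.67, 0.743, -0.0, -0.0]
ft_force: [0.3, 1.0, -0.4]
grip_width: 0.0273
```

```bash
python3 - <<'E'
from h import *
look(["square_adapter","hub_disc","tube_collar","jar","bottle","hammer","bowl"])
goto(468,-187,146,90)
import glob
a=cv2.imread(sorted(glob.glob('pics/scene_2[89]*'))[-1]);b=cv2.imread(sorted(glob.glob('pics/top_2[89]*'))[-1])
x=cv2.resize(a[130:330,200:466],(400,300));y=cv2.resize(b[150:330,200:440],(400,300))
cv2.imwrite('pics/m5.png',cv2.hconcat([x,y]))
E
```

```text
top square_adapter 0.71 287 ctr 625 237 size [44. 42.] ang 1.4 local 66.0 5.0 zmed 0.013
top hub_disc 0.78 204 ctr 561 245 size [45. 44.] ang 72.1 local 4.0 21.0 zmed 0.013
top tube_collar 0.75 118 ctr 496 218 size [43. 41.] ang 45.4 local -64.0 1.0 zmed 0.018
top jar 0.74 336 ctr 510 -254 size [ 45. 214.] ang 28.9 local -103.0 -469.0 zmed 0.049
top bottle 0.68 1256 ctr 823 -24 size [ 90. 257.] ang 0.0 local 234.0 -276.0 zmed 0.024
top hammer 0.85 1265 ctr 823 -24 size [ 90. 258.] ang 0.0 local 234.0 -276.0 zmed 0.024
top bowl 0.69 125 ctr 495 221 size [42. 45.] ang 1.9 local -65.0 4.0 zmed 0.018
scene square_adapter 0.5 199 ctr 625 234 size [47. 48.] ang 0.9 local 66.0 3.0 zmed 0.011
scene hub_disc 0.58 161 ctr 561 243 size [45. 49.] ang 47.7 local 3.0 19.0 zmed 0.012
scene tube_collar 0.72 170 ctr 496 217 size [46. 50.] ang 44.2 local -65.0 0.0 zmed 0.016
scene jar 0.91 646 ctr 552 -329 size [44. 47.] ang 54.0 local -69.0 -549.0 zmed 0.043
scene bottle 0.82 2485 ctr 755 -329 size [66. 52.] ang 68.9 local 132.0 -571.0 zmed 0.096
scene hammer 0.76 1767 ctr 804 -23 size [259.  88.] ang 80.2 local 215.0 -272.0 zmed 0.022
scene bowl 0.84 954 ctr 460 477 size [110. 112.] ang 75.2 local -72.0 262.0 zmed 0.041
t 29.275 tcp [ 530.6 -119.1  146.3] head 95.96 tilt [-0. -0. -1.] grip 0.02752231234054124 F [ 0.4 -0.6 -0.1]
 shift in present tool axes [-61.1 -69.3   0.3]  in goal axes [-67.9 -62.6   0.3]  rotvec [-0.     0.     0.104]
```

View pics/m5.png

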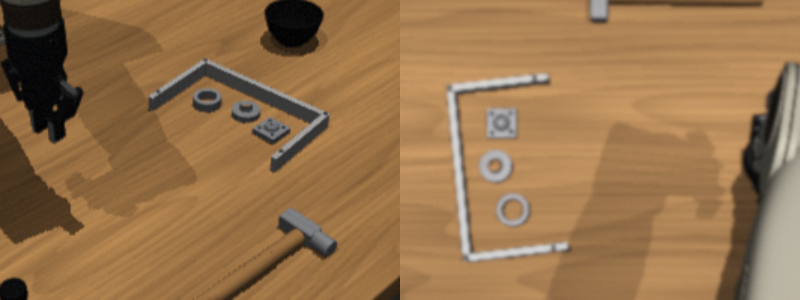

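Both views show all three fittings flat and well inside the fence. The top view has the adapter at (502,122), the disc at (495,166) and the collar at (513,210). The arm is clear and raised.

```bash
python3 -c "
from workcell import bot
print(bot.job_done())"
```

```text
the job is handed in; nothing more can be done
None
```

All three fittings are flat and wholly inside the catch fence, and I handed the job in at about 29 s of the 72 s allowed. I swept each one across the bench with partly open fingertips (27 mm gap) at 40–80 mm/s: adapter first, then disc, then collar. Then I backed the arm off and raised it clear.

**Final positions:** these are the fittings' centres in the fence frame, from the last top and scene pictures. The pocket is ±120 mm by ±70 mm.

| Fitting | x (mm) | y (mm) |
|---|---|---|
| Square adapter | +66 | +4 |
| Hub disc | +3 | +20 |
| Tube collar | -65 | +1 |

Each fitting is more than 25 mm from the walls and from the line of the mouth. Wrist force readings stayed around 2 N or less.

**Bystanders:** the jar, bottle, hammer and bowl appear not to have moved, and the arm never came near the jar, bottle or bowl.

**Checks that disagreed:**
- In the last top picture the networks labelled the hammer as the bottle and the collar as the bowl. The jar's outline there was also smeared. The scene camera found all of them correctly, and the pictures agree with it.
- While the arm hid a fitting during a sweep, some readings of its position were wrong or missing. I judged those moments from the pictures instead.

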